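# Seat a terminal strip with one turn of a bench cam press

### The job

Lay the cream terminal strip lengthwise in the open nest of the green bench press and let go of it. Then take the black crank knob and give the flywheel its one full turn clockwise (seen from above), so that the ram pushes the strip into the shroud and draws back again; the turn ends where the wheel's yellow lug comes up against the red rest dog, and there press the crank on until its torque pointer stands in the green for a moment, never in the red. Finally release the knob, and leave the other things on the desk where they are.

Things in the scene. Friction and masses are not known exactly. Their poses are not given: they have to be found in the camera images.
- strip_mid (a point): centre of the loose cream terminal strip, a block 22 x 70 x 18 mm (x, y, z), long axis along its y; it lies flat on the desk, so this point is 9 mm above the desk at the start. Its two ends are alike.
- press: fixed green bench press, base plate 150 x 296 x 10 mm. Origin on the desk under it; x, y along its sides (y -146 to +150 mm), z up. Along x = 0, from +y to -y: flywheel (132 mm across, axis at y = +75, rim top 52 mm up), ram, nest, shroud. The ram slides to -y, 40 mm at full stroke, its face at y = -12 when home; it leaves the strip's centre at y = -87.
- nest (a point): centre of the open nest, 9 mm above its floor: where the strip's centre belongs when loaded (within 6 mm along y), strip along the press's y. At (0, -55, 19) mm in the press frame; axes as the press's. Floor 10 mm above the desk, walls along y only 5 mm high (tops 15 mm above the desk), inner faces 28 mm apart, outer 40 mm.
- shroud (a point): mouth of the shroud that follows the nest towards -y, at (0, -106, 19) mm in the press frame; 25 mm wide inside with a tapered lead-in, clear roof 32 to 35 mm above the desk, end wall 26 mm in.
- wheel_axis (a point): point on the flywheel's upright axis, level with the knob's middle, 82.5 mm above the desk. A red rest dog at the rim is clamped anywhere within 0.3 rad; its angle is not given. At the stop the knob points from here along the press's +y, give or take 0.3 rad. At the start the wheel stands 0.05 to 0.30 rad clockwise past the stop, which blocks it both ways: 5.98 to 6.23 rad lie ahead.
- knob_mid (a point): middle of the black upright crank knob, 24 mm across, 35 mm high (64.5 to 99.5 mm above the desk). It spins freely on its pin: grip it at any yaw and carry it round without turning the gripper. It runs on a circle of radius 55 mm about wheel_axis with nothing beside it; the crank arm below it reaches up to 64 mm. The wheel drags with 0.2 N m, about 4 N here.
- ram (a joint): travel of the ram in m: 0 home, 0.040 at full stroke, when the knob points along the press's -y. It follows the wheel by a crank pin, 0.020 x (1 - cos) of the knob's angle from the press's +y, so within 0.3 rad it is under 1 mm and up to 3.5 mm at the start.
- crank (a joint): how far the crank leads the flywheel clockwise, in rad: the wheel is driven through a torsion spring of 6 N m per rad, so this is the torque pointer: 0 white mark, 0.10 to 0.20 green (0.6 to 1.2 N m, about 11 to 22 N at the knob), above 0.20 red (overload).
- mug: grey mug standing at the right, 81 x 116 x 94 mm, origin under its middle; not to be disturbed
- tape_black: roll of black tape near the desk's front edge at the left, 63 mm across, 19 mm high, origin under its middle; not to be disturbed
- stop_button: red mushroom stop button unit standing behind the press, 40 x 40 x 60 mm, origin under its middle; not to be disturbed
Things that resemble listed ones, but are neither listed nor needed, are in the scene too. Of the things like the part that bears strip_mid, leave any that is blue; of the rest the larger one is meant.

How it is judged:
By the outcome, as a careful person would: the job done as asked, in the order asked, and still so for the second after the job is handed in, with the robot touching nothing.
It also fails if it takes over 72 s, if anything falls off the work surface, if the arm or the gripper's body presses on something with over 40 N, if the wrist force passes 120 N, or if a joint passes its speed limit or range.

### The arm

A 7-joint arm with a two-finger parallel gripper is mounted at the origin on a cart in front of the work surface, level with it; the furniture and walls round the work are solid. World frame = base frame: x ahead of the robot, y to its left, z up, the work surface at z = 0. Lengths are in m, angles in rad, forces in N, time in s.
With the tool pointing down it reaches from about 0.425 to 0.875 m from the base axis. Payload 4.7 kg.
Tool frame: the origin (TCP) lies between the finger pads; the fingertips stand 14 mm ahead of it and the grasp point (between the pads) lies 5 mm behind it; z points along the fingers, y is the line along which they close (so a half turn about z gives the same grasp; the last joint's range is limited). The gripper opens to 87 mm and grips with 3 to 60 N. Pads are 19 mm wide; open, the fingers measure 117 mm over their backs; the gripper's body (75 mm by 190 mm) begins 51 mm behind the grasp point.
Start: joints at [-1.252, 0.321, -0.07, 1.45, 0.023, 1.371, -0.057], TCP at [0.195, 0.62, 0.237] pointing down, gripper open.
Joint ranges: [-2.86, 2.86], [-0.3, 2.09], [-1.38, 1.24], [0.06, 2.45], [-1.56, 4.7], [0.09, 2.05], [-2.69, 2.69]. Speed limits (rad/s): [2.57, 2.57, 3.14, 3.14, 3.14, 3.14, 3.14].

### API

Orientations are given as a rotation vector (axis times angle).
In Python, from bench import ctrl gives the robot as it stands.
- The arm moves only by the tool step_arm, never from a script. Its argument "commands" is a list of rows, each an object with "travel": the shift along the tool's x, y, z in m, a list of three; "turn": the turn, a rotation vector about the tool's x, y, z in degrees, a list of three. A call has 1 to 5 rows; each row is the pose to reach, as a shift and turn from the pose commanded when the call began, along the tool's axes at that moment; what a row does not reach only later rows make up. A row lasts 1/10 s, in which the tool goes at most 50 mm and 8.59 degrees, less where a joint would pass 70% of its speed; a pose out of reach is approached as far as the arm can. A call with a gripper value outside its range is refused whole. "gripper" is the opening, from 0 (shut) to 1 (fully open), set as the call begins (left out, the last holds). The fingers move at their own pace and stop on an object; "force" is the grip in N (left out, the last holds). Time passes only in rows, so rows that repeat a pose let the fingers close. It gives the time, the measured TCP pose, the force, the opening and the grip force at its end, in the units of the state.
- ctrl.get_state(): the state, without advancing time (a new reading comes with each control period).
- ctrl.get_image(name): name is "scene" or "top" or "wrist"; returns the picture (384x512x3 uint8, red, green, blue); there is no depth.
- ctrl.camera_model(name): a dict with "fx", "fy", "cx", "cy" (pixels), "R" (3x3) and "t" (3): a world point X has camera coordinates R X + t; the wrist camera has in their place "T_tool_cam" (4x4, takes a point from camera to tool coordinates, whose origin is the TCP and whose axes are the flange's). Camera axes: x right, y down, z forward; pixel columns grow to the right and rows downward; lengths in m; the calibration is good to about 2 mm. A picture is of the moment at which its call begins: read the wrist's pose just before it. camera_model takes no time and is no camera call.
- ctrl.close_job(): hands the job in; it is judged then, once.
The state is a dict: "time": time; "joint_positions": joint angles; "qd": joint speeds; "joint_torque": joint torques, N m; "position": TCP position; "tool_rot": TCP orientation; "ft_force": force on the tool from outside, world axes, zero at the start; "torque": the same for the moment, N m; "grip_width": opening from 0.0 (shut) to 1.0 (fully open); "grip_force": force on a finger pad.
Only numpy, scipy, OpenCV 4.12 (cv2) and the standard library are available. Lean on these libraries where they do the work, as an engineer would, in place of code of your own. Each camera call takes 0.05 s, during which the arm holds its last target. There are 200 camera calls.

## Working session

There is one attempt and no reset: what is moved stays moved. The work goes in short steps, Python scripts to look and compute and a tool call to move; the robot and the scene stay as the last step left them, time stands still between calls to the robot, and variables do not carry over. Pictures are saved under pics/ and viewed, at most 10 in all, crops included, and the job is handed in when it is done.

Besides the shell and the picture viewer there is one more tool, called after "Request:" as name(argument=value, ...), one argument or row to a line, values as JSON. step_arm: Moves the arm, as the interface text tells. Its arguments: {"type":"object","properties":{"commands":{"type":"array"},"gripper":{"type":"number"},"force":{"type":"number"}},"required":["commands"]}

```bash
mkdir -p pics; ls; cat > h.py <<'E'
import numpy as np, cv2
from scipy.spatial.transform import Rotation as Ro
from bench import ctrl
def ray(cam,uv,z,st=None):
    m=ctrl.camera_model(cam)
    d=np.array([(uv[0]-m['cx'])/m['fx'],(uv[1]-m['cy'])/m['fy'],1.])
    if cam=='wrist':
        st=st or ctrl.get_state(); R0=Ro.from_rotvec(st['tool_rot']).as_matrix(); T=np.array(m['T_tool_cam'])
        o=np.array(st['position'])+R0@T[:3,3]; d=R0@T[:3,:3]@d
    else:
        R=np.array(m['R']);o=-R.T@np.array(m['t']);d=R.T@d
    return o+d*(z-o[2])/d[2]
def snap(cam,fn):
    im=np.array(ctrl.get_image(cam)); cv2.imwrite(fn,cv2.cvtColor(im,cv2.COLOR_RGB2BGR)); return im
E
python3 - <<'E'
from h import *
a=snap('top','pics/top.png');b=snap('scene','pics/scene.png')
cv2.imwrite('pics/both.png',cv2.cvtColor(np.hstack([cv2.resize(a,(400,300)),cv2.resize(b,(400,300))]),cv2.COLOR_RGB2BGR))
for c in('top','scene','wrist'):print(c,ctrl.camera_model(c))
print(ctrl.get_state())
E
```

```text
pics
top {'fx': 395.83858841893107, 'fy': 395.83858841893107, 'cx': 255.6147339618915, 'cy': 194.72972972720245, 'R': array([[ 0.02024203, -0.99975377, -0.00909211],
       [-0.99720557, -0.01953467, -0.07210718],
       [ 0.07191181,  0.0105263 , -0.99735545]]), 't': array([-0.02124842,  0.54390813,  1.27295076])}
scene {'fx': 374.17909825031126, 'fy': 374.17909825031126, 'cx': 257.2810219535046, 'cy': 191.3733544256072, 'R': array([[ 0.78917051, -0.6141286 ,  0.00748099],
       [-0.34176855, -0.44923637, -0.82545802],
       [ 0.51029811,  0.64887037, -0.56441393]]), 't': array([-0.46062964,  0.25852891,  0.71115592])}
wrist {'fx': 281.9167504613758, 'fy': 281.9167504613758, 'cx': 258.52742185211184, 'cy': 188.55699787606383, 'T_tool_cam': array([[ 1.07078846e-04, -9.61842835e-01, -2.73602540e-01,
         7.64140643e-02],
       [ 9.99999992e-01,  8.33502423e-05,  9.83507379e-05,
         1.07113123e-03],
       [-7.17931146e-05, -2.73602548e-01,  9.61842836e-01,
        -1.48121342e-01],
       [ 0.00000000e+00,  0.00000000e+00,  0.00000000e+00,
         1.00000000e+00]])}
{'time': 0.1, 'joint_positions': array([-1.25189436,  0.32172225, -0.07006759,  1.45154891,  0.02265868,
        1.37079145, -0.05689589]), 'qd': array([ 0.00113736, -0.00244164,  0.00119819, -0.00186091,  0.00059489,
        0.0009912 , -0.0005005 ]), 'joint_torque': array([-4.10605535e-04, -4.92569733e+01, -4.05978234e-01, -3.13399029e+01,
       -6.42551528e-02,  3.94391001e-02,  6.41459042e-05]), 'position': array([0.19500251, 0.61957158, 0.23559009]), 'tool_rot': array([-4.76872718e-01, -3.10508578e+00,  2.64145816e-03]), 'ft_force': array([ 0.83925491, -0.30778525, -0.19982869]), 'torque': array([-0.02725177,  0.02391781,  0.01911409]), 'grip_force': 0.0, 'grip_width': 1.0007146375494285}
```

View pics/top.png

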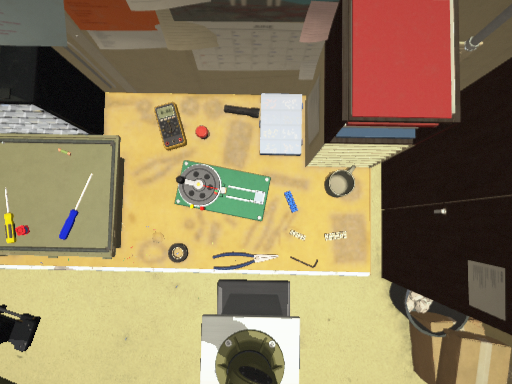

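View pics/scene.png

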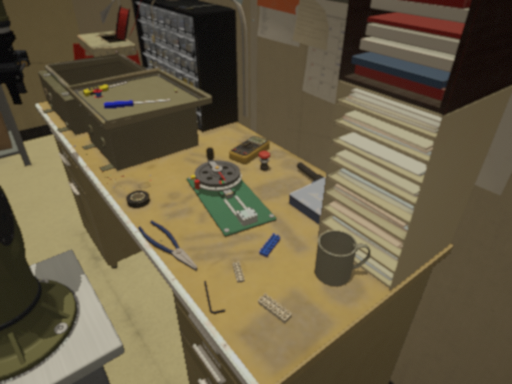

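The top view shows the press (green) at about (225,190), wheel at (200,185), and black knob at (180,180). The mug is at (340,183), the tape at (178,253), and the stop button at (202,132).
Candidates for the strip are blue (291,201), small cream (297,235) and large cream (336,236). By the description I choose the large cream one at (336,236), and check it in a crop.

```bash
python3 - <<'E'
from h import *
a=cv2.imread('pics/top.png')
cv2.imwrite('pics/crop.png',cv2.resize(a[155:255,165:365],None,fx=4,fy=4,interpolation=cv2.INTER_CUBIC))
hsv=cv2.cvtColor(a,cv2.COLOR_BGR2HSV)
g=cv2.inRange(hsv,(60,90,50),(85,255,255)); g[:150]=0;g[230:]=0;g[:,:165]=0;g[:,290:]=0
r=cv2.minAreaRect(cv2.findNonZero(g)); 
P=[ray('top',p,.010)[:2] for p in cv2.boxPoints(r)]
print('press box',np.round(P,4), np.linalg.norm(P[0]-P[1]),np.linalg.norm(P[1]-P[2]),np.mean(P,0))
for n,(x0,x1,y0,y1) in dict(big=(318,352,225,246),small=(285,312,225,246)).items():
    s=a[y0:y1,x0:x1]; h=hsv[y0:y1,x0:x1]
    m=cv2.inRange(h,(0,0,165),(180,95,255)); 
    print(h[0,0],h[10,len(h[0])//2])
    r=cv2.minAreaRect(cv2.findNonZero(m)); print(n,r)
    Q=np.array([ray('top',p+np.array([x0,y0]),.018)[:2] for p in cv2.boxPoints(r)]); print(np.round(Q,4),Q.mean(0),np.linalg.norm(Q[0]-Q[1]),np.linalg.norm(Q[1]-Q[2]))
k=cv2.inRange(hsv,(0,0,0),(180,255,45)); k[:170]=0;k[190:]=0;k[:,:172]=0;k[:,190:]=0
c=cv2.findNonZero(k).reshape(-1,2); print('knob',c.mean(0),len(c),ray('top',c.mean(0),.0995))
E
```

```text
press box [[ 0.5119  0.2551]
 [ 0.6554  0.2315]
 [ 0.6032 -0.0563]
 [ 0.4608 -0.0307]] 0.14541471046759935 0.2925287801318639 [0.55783631 0.09989826]
[ 23 131 238] [ 27  46 239]
big ((19.65999984741211, 8.380001068115234), (24.890159606933594, 16.404878616333008), 8.130102157592773)
[[ 0.4026 -0.2353]
 [ 0.4552 -0.2424]
 [ 0.4454 -0.3222]
 [ 0.3929 -0.3149]] [ 0.4240502  -0.27871387] 0.05306995440121259 0.08044005771579613
[ 21 107 226] [ 32  19 248]
small ((12.200000762939453, 9.600000381469727), (16.099689483642578, 5.366562843322754), 26.56505012512207)
[[ 0.4207 -0.1206]
 [ 0.4364 -0.1281]
 [ 0.4141 -0.1751]
 [ 0.3984 -0.1675]] [ 0.41740235 -0.14781711] 0.0174014783197451 0.05197333789839659
knob [182.0952381  180.19047619] 21 [0.57885933 0.21576561 0.0995    ]
```

View pics/crop.png

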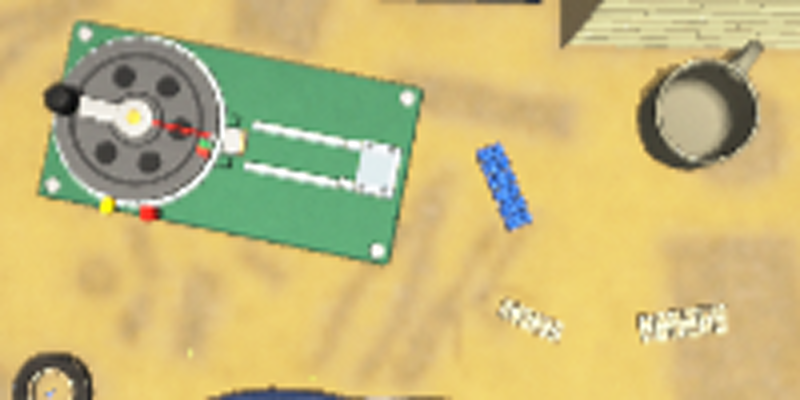

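The crop confirms the large cream strip at crop (683,322), which is top-view (336,236). The small one is at (531,319) and the blue one at (503,187). The wheel hub is at (135,117), the knob at (62,98), the yellow lug at (107,205) and the red dog at (148,213). I'm moving towards the press for a near look.

Request:
step_arm(
  commands=[
    {"travel":[-0.037,-0.031,-0.005],"turn":[0,0,8]},
    {"travel":[-0.074,-0.062,-0.01],"turn":[0,0,16]},
    {"travel":[-0.111,-0.093,-0.015],"turn":[0,0,24]},
    {"travel":[-0.148,-0.124,-0.02],"turn":[0,0,32]},
    {"travel":[-0.185,-0.155,-0.02],"turn":[0,0,40]},
  ],
)

```text
time: 0.6
position: [0.326, 0.415, 0.257]
tool_rot: [1.518, 2.751, 0.001]
ft_force: [0.9, 0.1, 0.3]
grip_width: 0.999
grip_force: 0.0
```

```bash
cat >> h.py <<'E'
def plan(x,y,z,yaw):  # travel and turn to TCP target, tool down, tool y axis at yaw deg (world)
    st=ctrl.get_state(); R0=Ro.from_rotvec(st['tool_rot']); c,s=np.cos(np.radians(yaw)),np.sin(np.radians(yaw))
    Rt=Ro.from_matrix(np.array([[-s,c,0],[c,s,0],[0,0,-1]]).T.T if 0 else np.column_stack([[-s,c,0],[c,s,0],[0,0,-1]]))
    print('t',round(st['time'],2),'pos',np.round(st['position'],4),'F',np.round(st['ft_force'],1),'travel',np.round(R0.inv().apply(np.array([x,y,z])-st['position']),4),'turn',np.round((R0.inv()*Rt).as_rotvec(degrees=True),2))
E
python3 - <<'E'
from h import *
plan(.47,.1,.24,-10.3)
for p in [(340,197),(330,194),(325,183),(340,169),(356,183)]: print(p,ray('top',p,.094).round(3),ray('top',p,0).round(3))
E
```

```text
t 0.6 pos [0.326 0.415 0.257] F [0.9 0.1 0.3] travel [-0.3433 -0.0461  0.0168] turn [ 4.000e-02 -4.000e-02  4.252e+01]
(340, 197) [ 0.537 -0.27   0.094] [ 0.544 -0.289  0.   ]
(330, 194) [ 0.546 -0.24   0.094] [ 0.553 -0.256  0.   ]
(325, 183) [ 0.579 -0.224  0.094] [ 0.589 -0.239  0.   ]
(340, 169) [ 0.624 -0.27   0.094] [ 0.637 -0.289  0.   ]
(356, 183) [ 0.581 -0.319  0.094] [ 0.591 -0.342  0.   ]
```

Request:
step_arm(
  commands=[
    {"travel":[-0.049,-0.007,0.002],"turn":[0,0,7]},
    {"travel":[-0.098,-0.013,0.005],"turn":[0,0,14]},
    {"travel":[-0.147,-0.02,0.007],"turn":[0,0,21.5]},
    {"travel":[-0.196,-0.026,0.01],"turn":[0,0,29]},
    {"travel":[-0.245,-0.033,0.012],"turn":[0,0,36]},
  ],
)

```text
time: 1.1
position: [0.4292, 0.1903, 0.2442]
tool_rot: [-2.293, -2.147, 0.0]
ft_force: [-0.1, 0.9, 0.2]
grip_width: 1.003
grip_force: 0.0
```

```bash
python3 - <<'E'
from h import *
plan(.5,.08,.24,-10.3)
E
```

```text
t 1.1 pos [0.4292 0.1903 0.2442] F [-0.1  0.9  0.2] travel [-0.1055  0.0778  0.0042] turn [-0.01 -0.01  6.55]
```

Request:
step_arm(
  commands=[
    {"travel":[-0.035,0.03,0],"turn":[0,0,3]},
    {"travel":[-0.07,0.06,0],"turn":[0,0,6.5]},
    {"travel":[-0.105,0.09,0],"turn":[0,0,6.5]},
    {"travel":[-0.105,0.09,0],"turn":[0,0,6.5]},
    {"travel":[-0.105,0.09,0],"turn":[0,0,6.5]},
  ],
)

```text
time: 1.6
position: [0.5125, 0.0811, 0.2441]
tool_rot: [-2.408, -2.016, 0.001]
ft_force: [-1.4, 0.3, -0.2]
grip_width: 1.001
grip_force: 0.0
```

```bash
python3 - <<'E'
from h import *
import json
st=ctrl.get_state(); a=cv2.cvtColor(snap('wrist','pics/w1.png'),cv2.COLOR_RGB2BGR)
json.dump({k:np.array(st[k]).tolist() for k in('position','tool_rot')},open('pics/w1.json','w'))
hsv=cv2.cvtColor(a,cv2.COLOR_BGR2HSV)
g=cv2.inRange(hsv,(60,90,50),(85,255,255))
r=cv2.minAreaRect(cv2.findNonZero(g)); bp=cv2.boxPoints(r); print(bp)
P=np.array([ray('wrist',p,.010,st)[:2] for p in bp])
print(P.round(4),np.linalg.norm(P[0]-P[1]),np.linalg.norm(P[1]-P[2]),P.mean(0)); plan(.43,-.26,.24,10.3)
E
```

```text
[[106.  23.]
 [354.  23.]
 [354. 242.]
 [106. 242.]]
[[ 0.3605  0.2863]
 [ 0.6554  0.2337]
 [ 0.6308 -0.0571]
 [ 0.267   0.0077]] 0.29953974435319264 0.2918395823181076 [0.47842264 0.11764455]
t 1.65 pos [0.512  0.0826 0.244 ] F [ 0.8  1.  -0.2] travel [-0.3516 -0.0214  0.0041] turn [-7.000e-02 -1.000e-02 -2.027e+01]
```

View pics/w1.png

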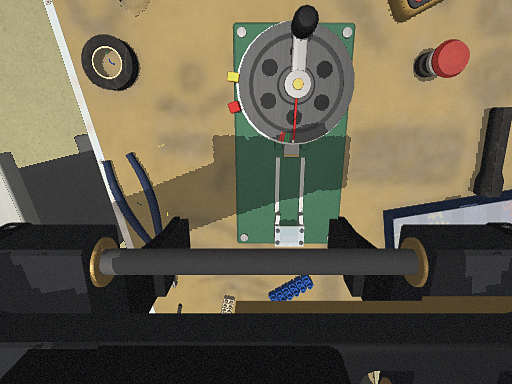

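The wrist view shows the press well aligned in yaw. Its base corners are at (234,23), (356,23), (350,242) and (236,242), the hub at (298,84), the knob at (305,22), the lug at (233,77), the dog at (234,106), and the rails at x = 278 and 304.

```bash
cat > press.py <<'E'
from h import *
import json
st=json.load(open('pics/w1.json')); a=cv2.imread('pics/w1.png')
g=cv2.inRange(cv2.cvtColor(a,cv2.COLOR_BGR2HSV),(55,60,25),(90,255,255)); g[:,:225]=0;g[:,365:]=0;g[248:]=0
L=[];Rr=[]
for v in range(150,240):
    c=np.flatnonzero(g[v]); 
    if len(c)>20: L.append(ray('wrist',(c[0],v),.01,st)[:2]);Rr.append(ray('wrist',(c[-1]+1,v),.01,st)[:2])
L,Rr=np.array(L),np.array(Rr)
for v in range(24,50):
    pass
fl=[cv2.fitLine(q.astype(np.float32),cv2.DIST_HUBER,0,1e-4,1e-4).ravel() for q in(L,Rr)]
for f in fl: print('edge dir deg',np.degrees(np.arctan(f[1]/f[0]))%180,f[2:])
rows=np.flatnonzero(g[:,260:340].sum(1)>255*25); print('rows',rows[0],rows[-1])
bot=np.flatnonzero(g[:,265]); top=np.flatnonzero(g[:,262])
y=np.array([.1788,.9839])
for u in(245,258,330,340): 
    c=np.flatnonzero(g[:,u]); print(u,c[0],c[-1],'along y:',ray('wrist',(u,c[0]),.01,st)[:2]@y,ray('wrist',(u,c[-1]+1),.01,st)[:2]@y)
x=np.array([.9839,-.1788]); print('across x: ',np.median(L@x),np.median(Rr@x))
print('rail mid',[ (ray('wrist',(u,190),.015,st)[:2]@x).round(4) for u in (278,304)])
print('hub',ray('wrist',(298,84),.06,st),'knob top',ray('wrist',(306,17),.0995,st))
E
python3 press.py
```

```text
edge dir deg 79.53339 [0.46993488 0.02905291]
edge dir deg 79.66791 [0.6188088  0.02260068]
rows 23 242
245 23 242 along y: 0.3466925945348561 0.05438284178772984
258 23 242 along y: 0.3467392946448131 0.05444828890441028
330 23 218 along y: 0.34699790496446176 0.0931874092304649
340 23 197 along y: 0.34703381818227086 0.125274728620658
across x:  0.4572429554762536 0.6048663617240242
rail mid [np.float64(0.5155), np.float64(0.5517)]
hub [0.57209936 0.17419394 0.06      ] knob top [0.58170414 0.22822999 0.0995    ]
```

Request:
step_arm(
  commands=[
    {"travel":[-0.045,-0.005,0],"turn":[0,0,-4]},
    {"travel":[-0.09,-0.01,0],"turn":[0,0,-8]},
    {"travel":[-0.135,-0.014,0],"turn":[0,0,-12]},
    {"travel":[-0.18,-0.018,0],"turn":[0,0,-16]},
    {"travel":[-0.225,-0.02,0],"turn":[0,0,-20]},
  ],
)

```text
time: 2.15
position: [0.4531, -0.1355, 0.2445]
tool_rot: [-2.01, -2.414, -0.002]
ft_force: [1.0, -1.2, 0.5]
grip_width: 1.002
grip_force: 0.0
```

```bash
python3 - <<'E'
from h import *
plan(.43,-.26,.20,10.3)
E
```

```text
t 2.15 pos [ 0.4531 -0.1355  0.2445] F [ 1.  -1.2  0.5] travel [-0.1183 -0.0452  0.0443] turn [ 0.04 -0.08  0.13]
```

Request:
step_arm(
  commands=[
    {"travel":[-0.04,-0.015,0.015],"turn":[0,0,0]},
    {"travel":[-0.08,-0.03,0.03],"turn":[0,0,0]},
    {"travel":[-0.12,-0.045,0.044],"turn":[0,0,0]},
    {"travel":[-0.12,-0.045,0.044],"turn":[0,0,0]},
    {"travel":[-0.12,-0.045,0.044],"turn":[0,0,0]},
  ],
)

```text
time: 2.65
position: [0.4304, -0.2609, 0.2001]
tool_rot: [-2.017, -2.406, -0.001]
ft_force: [0.1, 0.0, -0.9]
grip_width: 0.997
grip_force: 0.0
```

```bash
python3 - <<'E'
from h import *
import json
st=ctrl.get_state(); a=cv2.cvtColor(snap('wrist','pics/w2.png'),cv2.COLOR_RGB2BGR)
json.dump({k:np.array(st[k]).tolist() for k in('position','tool_rot')},open('pics/w2.json','w'))
m=ctrl.camera_model('wrist');R0=Ro.from_rotvec(st['tool_rot']).as_matrix();T=np.array(m['T_tool_cam'])
for n,X in dict(strip=(.424,-.2787,.018)).items():
    q=T[:3,:3].T@(R0.T@(np.array(X)-st['position'])-T[:3,3]); print(n,q[0]/q[2]*m['fx']+m['cx'],q[1]/q[2]*m['fy']+m['cy'])
E
```

```text
strip 251.53431064628515 188.00061036829104
```

View pics/w2.png

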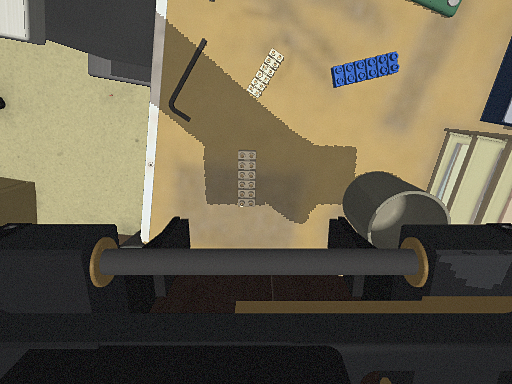

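The strip stands upright in the picture at about (247,178), spanning columns 238–256 and rows 150–207. The mug's near side is at about (343,195).

```bash
python3 - <<'E'
from h import *
import json
st=json.load(open('pics/w2.json')); a=cv2.imread('pics/w2.png')
hsv=cv2.cvtColor(a,cv2.COLOR_BGR2HSV)[140:215,225:270]
m=cv2.inRange(hsv,(0,0,60),(180,70,255)); m=cv2.morphologyEx(m,cv2.MORPH_CLOSE,np.ones((7,7)))
c=max(cv2.findContours(m,0,2)[0],key=cv2.contourArea); r=cv2.minAreaRect(c); print(r)
bp=cv2.boxPoints(r)+[225,140]
P=np.array([ray('wrist',p,.018,st)[:2] for p in bp]); print(P.round(4),np.linalg.norm(P[0]-P[1]),np.linalg.norm(P[1]-P[2]),P.mean(0))
for i in(0,1): d=P[i+1]-P[i]; print(np.degrees(np.arctan2(d[1],d[0]))%180)
for p in [(343,190),(343,200),(350,180)]: print(ray('wrist',p,.0,st),ray('wrist',p,.05,st),ray('wrist',p,.094,st))
x,y=P.mean(0); plan(x,y,.0215,10.3)
E
```

```text
((22.0, 38.0), (56.0, 44.0), 90.0)
[[ 0.3856 -0.2385]
 [ 0.4364 -0.2295]
 [ 0.4492 -0.2978]
 [ 0.3955 -0.3073]] 0.051578776532081344 0.06943640601220653 [ 0.41667679 -0.26826913]
10.055738097843784
100.63286149273338
[ 0.54065748 -0.26585113  0.        ] [ 0.52280212 -0.25437677  0.05      ] [ 0.50708941 -0.24427934  0.094     ]
[ 0.54410202 -0.27896717  0.        ] [ 0.52575218 -0.26560993  0.05      ] [ 0.50960432 -0.25385556  0.094     ]
[ 0.54605398 -0.25144008  0.        ] [ 0.52742393 -0.24203451  0.05      ] [ 0.51102948 -0.23375761  0.094     ]
t 2.7 pos [ 0.4311 -0.26    0.2004] F [-0.5  1.2  0.7] travel [-0.0059 -0.0157  0.1789] turn [ 0.01 -0.08 -0.12]
```

```bash
python3 - <<'E'
from h import *
import json
st=json.load(open('pics/w2.json')); a=cv2.imread('pics/w2.png')
g=cv2.cvtColor(a,cv2.COLOR_BGR2LAB)[:,:,2].astype(int)
print(g[155:200,230:264].mean(0).round(0)); print(g[140:216,240:254].mean(1).round(0))
for p in [(247,178.5),(247.5,150),(247.5,207),(238,178),(256.5,178)]: print(ray('wrist',p,.018,st).round(4))
x,y=ray('wrist',(247.3,178.5),.018,st)[:2]; plan(x,y,.0215,10)
E
```

```text
[143. 143. 143. 143. 143. 143. 143. 144. 139. 139. 138. 140. 141. 139.
 138. 140. 140. 140. 139. 139. 141. 141. 140. 138. 139. 137. 143. 143.
 143. 143. 143. 143. 143. 144.]
[150. 150. 150. 150. 149. 150. 150. 150. 150. 150. 132. 138. 140. 138.
 141. 144. 143. 139. 140. 137. 135. 139. 139. 138. 141. 144. 144. 139.
 141. 136. 134. 141. 138. 138. 141. 143. 143. 139. 140. 136. 137. 141.
 137. 139. 143. 144. 140. 140. 137. 134. 141. 138. 138. 141. 144. 143.
 139. 138. 133. 141. 139. 137. 139. 144. 143. 138. 142. 150. 149. 149.
 149. 149. 149. 148. 149. 149.]
[ 0.4166 -0.2679  0.018 ]
[ 0.4116 -0.2339  0.018 ]
[ 0.4232 -0.3037  0.018 ]
[ 0.4058 -0.2692  0.018 ]
[ 0.4278 -0.2653  0.018 ]
t 2.7 pos [ 0.4311 -0.26    0.2004] F [-0.5  1.2  0.7] travel [-0.0055 -0.0154  0.1789] turn [ 0.01 -0.08  0.18]
```

Request:
step_arm(
  commands=[
    {"travel":[-0.002,-0.005,0.04],"turn":[0,0,0]},
    {"travel":[-0.005,-0.015,0.08],"turn":[0,0,0]},
    {"travel":[-0.0055,-0.0155,0.11],"turn":[0,0,0]},
    {"travel":[-0.0055,-0.0155,0.13],"turn":[0,0,0]},
    {"travel":[-0.0055,-0.0155,0.13],"turn":[0,0,0]},
  ],
)

```text
time: 3.2
position: [0.4154, -0.2666, 0.0682]
tool_rot: [-2.01, -2.407, 0.002]
ft_force: [-0.6, -0.1, 0.5]
grip_width: 1.0
grip_force: 0.0
```

Request:
step_arm(
  commands=[
    {"travel":[0,0,0.015],"turn":[0,0,0]},
    {"travel":[0,0,0.03],"turn":[0,0,0]},
    {"travel":[0,0,0.043],"turn":[0,0,0]},
    {"travel":[0,0,0.049],"turn":[0,0,0]},
    {"travel":[0,0,0.049],"turn":[0,0,0]},
  ],
)

```text
time: 3.7
position: [0.4164, -0.2694, 0.0214]
tool_rot: [-2.017, -2.408, -0.0]
ft_force: [-0.8, -0.3, -0.5]
grip_width: 1.003
grip_force: 0.0
```

```bash
python3 - <<'E'
from h import *
plan(.4166,-.2680,.0215,10)
E
```

```text
t 3.7 pos [ 0.4164 -0.2694  0.0214] F [-0.8 -0.3 -0.5] travel [ 0.0014  0.0005 -0.0001] turn [-0.02 -0.04  0.1 ]
```

Close on the strip with a moderate force.

Request:
step_arm(
  commands=[
    {"travel":[0.001,0,0]},
    {"travel":[0.001,0,0]},
    {"travel":[0.001,0,0]},
    {"travel":[0.001,0,0]},
    {"travel":[0.001,0,0]},
  ],
  gripper=0,
  force=25,
)

```text
$.commands[0]: bad value
```

Request:
step_arm(
  commands=[
    {"travel":[0,0,0]},
    {"travel":[0,0,0]},
    {"travel":[0,0,-0.01]},
    {"travel":[0,0,-0.04]},
    {"travel":[0,0,-0.07]},
  ],
)

```text
$.commands[0]: bad value
```

```bash
python3 - <<'E'
from h import *
st=ctrl.get_state();print(st['grip_width'],st['grip_force'])
plan(.48,-.10,.13,-10.4)
plan(.5481,.0454,.13,-10.4)
E
```

```text
1.002520418632499 0.0
t 3.7 pos [ 0.4164 -0.2694  0.0214] F [-0.8 -0.3 -0.5] travel [ 0.1557  0.0923 -0.1085] turn [-0.03 -0.03 20.5 ]
t 3.7 pos [ 0.4164 -0.2694  0.0214] F [-0.8 -0.3 -0.5] travel [ 0.2869  0.1848 -0.1085] turn [-0.03 -0.03 20.5 ]
```

Turn is required in each row.

Request:
step_arm(
  commands=[
    {"travel":[0.001,0,0],"turn":[0,0,0]},
    {"travel":[0.001,0,0],"turn":[0,0,0]},
    {"travel":[0.001,0,0],"turn":[0,0,0]},
    {"travel":[0.001,0,0],"turn":[0,0,0]},
    {"travel":[0.001,0,0],"turn":[0,0,0]},
  ],
  gripper=0,
  force=25,
)

```text
time: 4.2
position: [0.4161, -0.2692, 0.0217]
tool_rot: [2.018, 2.407, 0.0]
ft_force: [-0.0, -0.5, -0.3]
grip_width: 0.632
grip_force: 0.0
```

Request:
step_arm(
  commands=[
    {"travel":[0,0,0],"turn":[0,0,0]},
    {"travel":[0,0,0],"turn":[0,0,0]},
    {"travel":[0,0,0],"turn":[0,0,0]},
    {"travel":[0,0,0],"turn":[0,0,0]},
    {"travel":[0,0,0],"turn":[0,0,0]},
  ],
)

```text
time: 4.7
position: [0.416, -0.2691, 0.0215]
tool_rot: [-2.019, -2.407, -0.0]
ft_force: [0.1, -0.1, 0.1]
grip_width: 0.247
grip_force: 25.0
```

Request:
step_arm(
  commands=[
    {"travel":[0,0,0],"turn":[0,0,0]},
    {"travel":[0,0,-0.015],"turn":[0,0,0]},
    {"travel":[0,0,-0.045],"turn":[0,0,0]},
    {"travel":[0,0,-0.08],"turn":[0,0,0]},
    {"travel":[0.01,0.006,-0.11],"turn":[0,0,1]},
  ],
)

```text
time: 5.2
position: [0.4194, -0.2599, 0.133]
tool_rot: [2.043, 2.385, -0.001]
ft_force: [-0.4, 0.5, 0.2]
grip_width: 0.247
grip_force: 25.0
```

Request:
step_arm(
  commands=[
    {"travel":[0.035,0.02,0],"turn":[0,0,4]},
    {"travel":[0.07,0.045,0],"turn":[0,0,8]},
    {"travel":[0.105,0.07,0],"turn":[0,0,12]},
    {"travel":[0.14,0.095,0],"turn":[0,0,16]},
    {"travel":[0.175,0.12,0],"turn":[0,0,19.5]},
  ],
)

```text
time: 5.7
position: [0.5117, -0.0649, 0.1317]
tool_rot: [-2.417, -2.006, -0.001]
ft_force: [0.5, -0.2, -0.8]
grip_width: 0.247
grip_force: 25.0
```

```bash
python3 - <<'E'
from h import *
st=ctrl.get_state();print(st['grip_width'],st['grip_force'])
plan(.5481,.0454,.08,-10.4)
E
```

```text
0.24730830227252207 24.954514503479004
t 5.7 pos [ 0.5117 -0.0649  0.1317] F [ 0.5 -0.2 -0.8] travel [0.115  0.0155 0.0518] turn [ 0.02 -0.04 -0.22]
```

Request:
step_arm(
  commands=[
    {"travel":[0.035,0.005,0.01],"turn":[0,0,0]},
    {"travel":[0.07,0.01,0.02],"turn":[0,0,0]},
    {"travel":[0.1,0.014,0.04],"turn":[0,0,0]},
    {"travel":[0.115,0.0155,0.052],"turn":[0,0,0]},
    {"travel":[0.115,0.0155,0.052],"turn":[0,0,0]},
  ],
)

```text
time: 6.2
position: [0.546, 0.0456, 0.0776]
tool_rot: [-2.41, -2.013, 0.006]
ft_force: [-0.3, 0.2, -0.8]
grip_width: 0.248
grip_force: 25.0
```

```bash
python3 - <<'E'
from h import *
import json
st=ctrl.get_state(); a=cv2.cvtColor(snap('wrist','pics/w3.png'),cv2.COLOR_RGB2BGR)
json.dump({k:np.array(st[k]).tolist() for k in('position','tool_rot')},open('pics/w3.json','w'))
plan(.5481,.0454,.0315,-10.4)
E
```

```text
t 6.25 pos [0.5464 0.0432 0.0787] F [-0.1 -0.5 -0.5] travel [0.0026 0.0013 0.0472] turn [-0.11  0.12 -0.01]
```

View pics/w3.png

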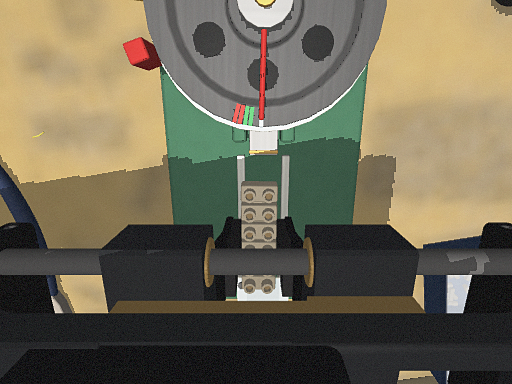

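The strip's near end is at row 182, columns 242–277, centred at about 259.5. The nest walls are at columns 237–245 and 283–289, and the ram face is at row ~153. The white mark is at (262,122), the green marks at about (248,115), the red at about (238,113), and the pointer is near white.

```bash
python3 - <<'E'
from h import *
import json
st=json.load(open('pics/w3.json')); a=cv2.imread('pics/w3.png')
g=cv2.cvtColor(a,cv2.COLOR_BGR2GRAY).astype(int)
for v in (164,172,178): print(v,g[v,228:300].tolist())
yh=np.array([.1805,.9836]);xh=np.array([.9836,-.1805]);o=np.array([.558,.0995])
f=lambda p,z:(lambda q:(round((q[:2]-o)@xh*1000,1),round((q[:2]-o)@yh*1000,1)))(ray('wrist',p,z,st))
zt=st['position'][2]-.0035
print('strip end L,R',f((242,184),zt),f((277,184),zt),'tcp',(np.array(st['position'][:2])-o)@xh,(np.array(st['position'][:2])-o)@yh)
print('rails',[f((u,170),.015) for u in(237,245,283,289)],'ram',f((263,153),.02),f((263,153),.028),'hub',f((265,0),.06))
E
```

```text
164 [80, 81, 79, 78, 80, 83, 76, 79, 65, 146, 180, 176, 169, 165, 170, 180, 134, 71, 75, 82, 79, 75, 83, 77, 80, 78, 82, 80, 77, 75, 79, 77, 72, 78, 79, 80, 79, 81, 79, 76, 80, 80, 81, 73, 80, 78, 81, 76, 79, 84, 74, 81, 80, 70, 157, 177, 178, 164, 162, 167, 175, 92, 76, 81, 84, 80, 78, 82, 77, 80, 77, 86]
172 [78, 77, 81, 78, 76, 84, 83, 76, 71, 117, 179, 169, 164, 163, 169, 182, 145, 73, 77, 80, 76, 81, 82, 75, 78, 78, 81, 80, 78, 80, 82, 82, 79, 80, 76, 78, 75, 79, 76, 76, 77, 81, 81, 76, 75, 82, 81, 75, 77, 81, 82, 81, 78, 80, 158, 176, 172, 165, 161, 170, 170, 63, 72, 79, 82, 77, 77, 85, 77, 81, 78, 77]
178 [75, 77, 81, 78, 78, 80, 76, 79, 73, 105, 174, 171, 164, 164, 164, 179, 154, 71, 77, 75, 76, 80, 81, 76, 78, 80, 79, 77, 75, 82, 75, 80, 85, 77, 83, 82, 77, 80, 74, 82, 80, 79, 83, 84, 80, 81, 77, 80, 81, 75, 78, 80, 71, 101, 172, 176, 169, 163, 163, 171, 171, 70, 72, 73, 81, 78, 77, 82, 79, 77, 81, 77]
strip end L,R (np.float64(-12.8), np.float64(-19.6)) (np.float64(6.7), np.float64(-19.5)) tcp -0.0020725869085551447 -0.05521516928319165
rails [(np.float64(-20.1), np.float64(-24.4)), (np.float64(-14.0), np.float64(-24.4)), (np.float64(14.9), np.float64(-24.3)), (np.float64(19.5), np.float64(-24.3))] ram (np.float64(-0.5), np.float64(-10.6)) (np.float64(-0.6), np.float64(-9.3)) hub (np.float64(-0.5), np.float64(74.4))
```

Request:
step_arm(
  commands=[
    {"travel":[0,0,0.005],"turn":[0,0,0]},
    {"travel":[0,0,0.01],"turn":[0,0,0]},
    {"travel":[0,0,0.02],"turn":[0,0,0]},
    {"travel":[0,0,0.03],"turn":[0,0,0]},
    {"travel":[0,0,0.03],"turn":[0,0,0]},
  ],
)

```text
time: 6.75
position: [0.5471, 0.043, 0.0483]
tool_rot: [2.415, 2.009, -0.001]
ft_force: [1.3, -0.3, -1.4]
grip_width: 0.248
grip_force: 25.0
```

```bash
python3 - <<'E'
from h import *
plan(.5485,.0449,.0320,-10.4)
E
```

```text
t 6.75 pos [0.5471 0.043  0.0483] F [ 1.3 -0.3 -1.4] travel [0.0022 0.0011 0.0163] turn [-0.01  0.06 -0.09]
```

Request:
step_arm(
  commands=[
    {"travel":[0.002,0.001,0.004],"turn":[0,0,0]},
    {"travel":[0.002,0.001,0.008],"turn":[0,0,0]},
    {"travel":[0.002,0.001,0.012],"turn":[0,0,0]},
    {"travel":[0.002,0.001,0.015],"turn":[0,0,0]},
    {"travel":[0.002,0.001,0.0165],"turn":[0,0,0]},
  ],
)

```text
time: 7.25
position: [0.5484, 0.0455, 0.0327]
tool_rot: [-2.414, -2.01, 0.001]
ft_force: [0.3, -0.2, 0.7]
grip_width: 0.252
grip_force: 25.0
```

Request:
step_arm(
  commands=[
    {"travel":[0,0,0],"turn":[0,0,0]},
    {"travel":[0,0,0],"turn":[0,0,0]},
  ],
)

```text
time: 7.45
position: [0.5487, 0.0455, 0.0331]
tool_rot: [2.415, 2.01, 0.0]
ft_force: [1.6, -0.9, -0.7]
grip_width: 0.251
grip_force: 25.0
```

```bash
python3 - <<'E'
from h import *
plan(.5485,.0449,.0315,-10.4)
E
```

```text
t 7.45 pos [0.5487 0.0455 0.0331] F [ 1.6 -0.9 -0.7] travel [-0.0006 -0.0001  0.0016] turn [ 0.01 -0.01 -0.07]
```

Lower 1.5 mm more, then open partly.

Request:
step_arm(
  commands=[
    {"travel":[0,0,0.001],"turn":[0,0,0]},
    {"travel":[0,0,0.0015],"turn":[0,0,0]},
    {"travel":[0,0,0.0015],"turn":[0,0,0]},
  ],
)

```text
time: 7.75
position: [0.5487, 0.0455, 0.0316]
tool_rot: [-2.415, -2.01, -0.0]
ft_force: [0.7, 0.1, -0.2]
grip_width: 0.246
grip_force: 25.0
```

Request:
step_arm(
  commands=[
    {"travel":[0,0,0],"turn":[0,0,0]},
    {"travel":[0,0,0],"turn":[0,0,0]},
    {"travel":[0,0,0],"turn":[0,0,0]},
    {"travel":[0,0,0],"turn":[0,0,0]},
    {"travel":[0,0,0],"turn":[0,0,0]},
  ],
  gripper=0.6,
)

```text
time: 8.25
position: [0.5487, 0.0455, 0.0316]
tool_rot: [2.415, 2.01, 0.0]
ft_force: [1.2, -0.3, 0.5]
grip_width: 0.573
grip_force: 0.0
```

Request:
step_arm(
  commands=[
    {"travel":[0,0,-0.02],"turn":[0,0,0]},
    {"travel":[0,0,-0.05],"turn":[0,0,0]},
    {"travel":[0,0,-0.09],"turn":[0,0,0]},
    {"travel":[0,0,-0.12],"turn":[0,0,0]},
    {"travel":[0,0,-0.12],"turn":[0,0,0]},
  ],
)

```text
time: 8.75
position: [0.5518, 0.0456, 0.1561]
tool_rot: [2.413, 2.007, 0.013]
ft_force: [0.3, -0.5, 0.6]
grip_width: 0.6
grip_force: 0.0
```

```bash
python3 - <<'E'
from h import *
import json
st=ctrl.get_state(); a=cv2.cvtColor(snap('wrist','pics/w4.png'),cv2.COLOR_RGB2BGR)
json.dump({k:np.array(st[k]).tolist() for k in('position','tool_rot')},open('pics/w4.json','w'))
plan(.5817,.2282,.15,-10.4)
E
```

```text
t 8.8 pos [0.5502 0.0457 0.1537] F [-0.9  0.1 -0.1] travel [ 0.1852 -0.0022  0.0042] turn [ 0.23 -0.15 -0.06]
```

View pics/w4.png

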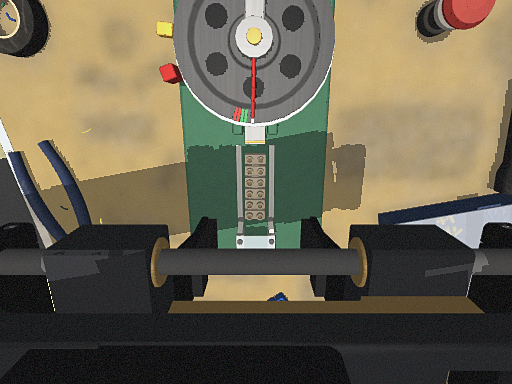

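The strip lies between the rails at columns 246–266, rows 153–221. The lug is at (165,29), the dog at (170,72), and the pointer is on white.

```bash
python3 - <<'E'
from h import *
import json
st=json.load(open('pics/w4.json')); a=cv2.imread('pics/w4.png')
yh=np.array([.1805,.9836]);xh=np.array([.9836,-.1805]);o=np.array([.558,.0995])
f=lambda p,z:np.array([(ray('wrist',p,z,st)[:2]-o)@v*1000 for v in(xh,yh)])
for p in [(246,190),(266.5,190),(256,153),(256,221)]: print(p,f(p,.028).round(1))
hsv=cv2.cvtColor(a,cv2.COLOR_BGR2HSV)
for n,lo,hi in(('lug',(22,120,140),(35,255,255)),('dog',(0,160,90),(6,255,255)),('dog2',(172,160,90),(180,255,255))):
    m=cv2.inRange(hsv,lo,hi); m[:,:150]=0;m[:,185:]=0;m[100:]=0
    c=cv2.findNonZero(m)
    if c is None: continue
    print(n,cv2.boundingRect(c))
    x,y,w,h=cv2.boundingRect(c)
    for z in(.045,.052):
        for v in(y,y+h):
            q=f((x+w*.6,v),z)-[0,75]; print(z,v,q.round(1),'angle ccw from +y deg',np.degrees(np.arctan2(-q[0],q[1])).round(1))
E
```

```text
(246, 190) [ -9.6 -57.4]
(266.5, 190) [ 11.4 -57.5]
(256, 153) [  0.8 -19.6]
(256, 221) [  0.5 -91.4]
lug (157, 22, 15, 14)
0.045 22 [-72.5  15.7] angle ccw from +y deg 77.8
0.045 36 [-73.4   5.3] angle ccw from +y deg 85.9
0.052 22 [-70.5  13.8] angle ccw from +y deg 78.9
0.052 36 [-71.4   3.7] angle ccw from +y deg 87.0
dog (159, 63, 18, 18)
0.045 63 [-72.  -15.3] angle ccw from +y deg 102.0
0.045 81 [-73.3 -29.7] angle ccw from +y deg 112.0
0.052 63 [-70.1 -16.4] angle ccw from +y deg 103.1
0.052 81 [-71.3 -30.3] angle ccw from +y deg 113.0
dog2 (160, 69, 14, 12)
0.045 69 [-73.6 -20.1] angle ccw from +y deg 105.2
0.045 81 [-74.5 -29.7] angle ccw from +y deg 111.7
0.052 69 [-71.6 -21. ] angle ccw from +y deg 106.3
0.052 81 [-72.4 -30.3] angle ccw from +y deg 112.7
```

Request:
step_arm(
  commands=[
    {"travel":[0.03,0,-0.01],"turn":[0,0,0]},
    {"travel":[0.06,0,-0.02],"turn":[0,0,0]},
    {"travel":[0.09,0,-0.02],"turn":[0,0,0]},
    {"travel":[0.1,0,-0.02],"turn":[0,0,0]},
    {"travel":[0.1,0,-0.02],"turn":[0,0,0]},
  ],
)

```text
time: 9.3
position: [0.5659, 0.1452, 0.1699]
tool_rot: [-2.411, -2.013, 0.004]
ft_force: [-1.1, -0.6, 0.9]
grip_width: 0.599
grip_force: 0.0
```

```bash
python3 - <<'E'
from h import *
import json
ctrl.get_image('wrist')
st=ctrl.get_state(); a=cv2.cvtColor(snap('wrist','pics/w5.png'),cv2.COLOR_RGB2BGR)
json.dump({k:np.array(st[k]).tolist() for k in('position','tool_rot')},open('pics/w5.json','w'))
print(np.round(st['position'],4))
plan(.5817,.2282,.15,-10.4)
E
```

```text
[0.566  0.1431 0.1702]
t 9.4 pos [0.5663 0.1419 0.1705] F [-0.4 -0.1 -0.1] travel [ 0.0877 -0.0006  0.0203] turn [-0.07  0.13 -0.14]
```

View pics/w5.png

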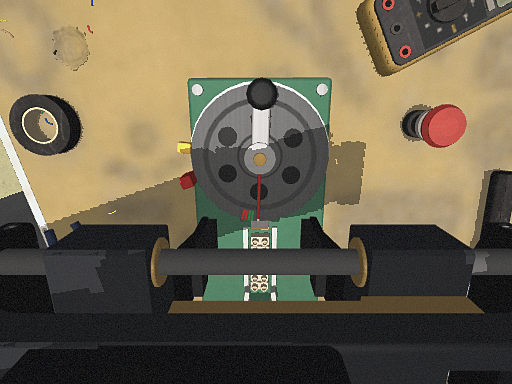

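The knob's top is centred near (262,93) and the hub is at (260,159).

```bash
python3 - <<'E'
from h import *
import json
st=json.load(open('pics/w5.json')); a=cv2.imread('pics/w5.png')
m=(cv2.cvtColor(a,cv2.COLOR_BGR2GRAY)[70:115,235:290]<48).astype(np.uint8)
c=max(cv2.findContours(m,0,2)[0],key=cv2.contourArea); (u,v),r=cv2.minEnclosingCircle(c); print(u+235,v+70,r,cv2.boundingRect(c))
yh=np.array([.1805,.9836]);xh=np.array([.9836,-.1805]);o=np.array([.558,.0995])
for p in[(u+235,v+70),(262,94)]:
    k=ray('wrist',p,.0995,st); print(k,(k[:2]-o)@xh,(k[:2]-o)@yh)
plan(k[0],k[1],.086,-10.4)
E
```

```text
261.54909896850586 93.28396034240723 16.110576629638672 (11, 8, 32, 32)
[0.58244873 0.22821565 0.0995    ] 0.0008145995401890281 0.13101771008001797
[0.58268612 0.22766381 0.0995    ] 0.0011476980789599074 0.13051776902877266
t 9.4 pos [0.5663 0.1419 0.1705] F [-0.4 -0.1 -0.1] travel [0.0875 0.0006 0.0843] turn [-0.07  0.13 -0.14]
```

Request:
step_arm(
  commands=[
    {"travel":[0.03,0,0],"turn":[0,0,0]},
    {"travel":[0.06,0,0],"turn":[0,0,0]},
    {"travel":[0.085,0.0005,0.0],"turn":[0,0,0]},
    {"travel":[0.0875,0.0005,0.02],"turn":[0,0,0]},
    {"travel":[0.0875,0.0005,0.04],"turn":[0,0,0]},
  ],
)

```text
time: 9.9
position: [0.5837, 0.2288, 0.1312]
tool_rot: [2.415, 2.008, 0.001]
ft_force: [-1.0, -0.3, -0.4]
grip_width: 0.598
grip_force: 0.0
```

Request:
step_arm(
  commands=[
    {"travel":[0,0,0.01],"turn":[0,0,0]},
    {"travel":[0,0,0.02],"turn":[0,0,0]},
    {"travel":[0,0,0.032],"turn":[0,0,0]},
    {"travel":[0,0,0.044],"turn":[0,0,0]},
    {"travel":[0,0,0.044],"turn":[0,0,0]},
  ],
)

```text
time: 10.4
position: [0.5821, 0.2292, 0.0857]
tool_rot: [-2.415, -2.009, 0.005]
ft_force: [0.2, 0.1, -0.7]
grip_width: 0.597
grip_force: 0.0
```

```bash
python3 - <<'E'
from h import *
plan(.5826,.2279,.086,-10.4)
E
```

```text
t 10.4 pos [0.5821 0.2292 0.0857] F [ 0.2  0.1 -0.7] travel [-0.0012  0.0007 -0.0003] turn [-0.13  0.1  -0.08]
```

Request:
step_arm(
  commands=[
    {"travel":[-0.001,0.0005,0],"turn":[0,0,0]},
    {"travel":[-0.001,0.0005,0],"turn":[0,0,0]},
    {"travel":[-0.001,0.0005,0],"turn":[0,0,0]},
    {"travel":[-0.001,0.0005,0],"turn":[0,0,0]},
    {"travel":[-0.001,0.0005,0],"turn":[0,0,0]},
  ],
  gripper=0,
  force=50,
)

```text
time: 10.9
position: [0.5838, 0.2289, 0.088]
tool_rot: [2.414, 2.01, 0.002]
ft_force: [0.6, -0.8, 0.6]
grip_width: 0.269
grip_force: 50.0
```

Request:
step_arm(
  commands=[
    {"travel":[0,0,0],"turn":[0,0,0]},
    {"travel":[0,0,0],"turn":[0,0,0]},
    {"travel":[0,0,0],"turn":[0,0,0]},
  ],
)

```text
time: 11.2
position: [0.5838, 0.2289, 0.088]
tool_rot: [2.415, 2.01, 0.001]
ft_force: [0.4, 0.0, 1.9]
grip_width: 0.262
grip_force: 50.0
```

```bash
cat >> h.py <<'E'
yh=np.array([.1805,.9836]);xh=np.array([.9836,-.1805]);o=np.array([.558,.0995])
def phase():
    st=ctrl.get_state(); p=np.array(st['position'][:2])-o; px,py=p@xh,p@yh-.075; F=np.array(st['ft_force'])[:2]; th=np.arctan2(px,py)
    print('t',round(st['time'],2),'theta cw deg',np.degrees(th).round(2),'r mm',(np.hypot(px,py)*1e3).round(2),'z',np.round(st['position'][2],4),'Ftang(resist)',-((F@xh)*np.cos(th)-(F@yh)*np.sin(th)).round(1),'Frad',((F@xh)*np.sin(th)+(F@yh)*np.cos(th)).round(1),'grip',round(st['grip_width'],3),round(float(st['grip_force']),1),'rot err',((Ro.from_rotvec(st['tool_rot'])).as_matrix()[:2,1]).round(4),'Fz',st['ft_force'][2])
    return th
def rows(d,n=5,r=.055,th=None):
    th=phase() if th is None else th
    for i in range(1,n+1):
        a=th+np.radians(d*i); print([round(r*(np.cos(a)-np.cos(th)),4),round(r*(np.sin(a)-np.sin(th)),4)])
E
python3 - <<'E'
from h import *
rows(8)
E
```

```text
t 11.2 theta cw deg 2.07 r mm 56.96 z 0.088 Ftang(resist) -0.4 Frad 0.1 grip 0.262 50.0 rot err [ 0.9834 -0.1816] Fz 1.9229141144965798
[np.float64(-0.0008), np.float64(0.0076)]
[np.float64(-0.0027), np.float64(0.0151)]
[np.float64(-0.0056), np.float64(0.0222)]
[np.float64(-0.0094), np.float64(0.0288)]
[np.float64(-0.0141), np.float64(0.0349)]
```

Request:
step_arm(
  commands=[
    {"travel":[-0.0002,0.0029,0],"turn":[0,0,0]},
    {"travel":[-0.0008,0.0076,0],"turn":[0,0,0]},
    {"travel":[-0.0021,0.0132,0],"turn":[0,0,0]},
    {"travel":[-0.0047,0.0205,0],"turn":[0,0,0]},
    {"travel":[-0.0083,0.0272,0],"turn":[0,0,0]},
  ],
)

```text
time: 11.7
position: [0.6082, 0.2171, 0.0878]
tool_rot: [-2.411, -2.009, 0.0]
ft_force: [-2.5, 2.2, 5.2]
grip_width: 0.262
grip_force: 50.0
```

```bash
python3 - <<'E'
from h import *
phase(); 
for t in (32,72,112,152,192,232,272): print('from',t); rows(8,th=np.radians(t))
E
```

```text
t 11.7 theta cw deg 29.53 r mm 57.11 z 0.0878 Ftang(resist) 3.3 Frad 0.1 grip 0.262 50.0 rot err [ 0.9836 -0.1804] Fz 5.2252949910529125
from 32
[np.float64(-0.0045), np.float64(0.0062)]
[np.float64(-0.0098), np.float64(0.0117)]
[np.float64(-0.0159), np.float64(0.0165)]
[np.float64(-0.0225), np.float64(0.0203)]
[np.float64(-0.0296), np.float64(0.0232)]
from 72
[np.float64(-0.0074), np.float64(0.0019)]
[np.float64(-0.0151), np.float64(0.0027)]
[np.float64(-0.0227), np.float64(0.0024)]
[np.float64(-0.0303), np.float64(0.0011)]
[np.float64(-0.0376), np.float64(-0.0013)]
from 112
[np.float64(-0.0069), np.float64(-0.0034)]
[np.float64(-0.0133), np.float64(-0.0077)]
[np.float64(-0.019), np.float64(-0.0128)]
[np.float64(-0.0239), np.float64(-0.0187)]
[np.float64(-0.028), np.float64(-0.0252)]
from 152
[np.float64(-0.0031), np.float64(-0.007)]
[np.float64(-0.0052), np.float64(-0.0144)]
[np.float64(-0.0063), np.float64(-0.022)]
[np.float64(-0.0063), np.float64(-0.0297)]
[np.float64(-0.0052), np.float64(-0.0373)]
from 192
[np.float64(0.0021), np.float64(-0.0074)]
[np.float64(0.0052), np.float64(-0.0144)]
[np.float64(0.0093), np.float64(-0.0209)]
[np.float64(0.0142), np.float64(-0.0268)]
[np.float64(0.0199), np.float64(-0.0319)]
from 232
[np.float64(0.0064), np.float64(-0.0043)]
[np.float64(0.0133), np.float64(-0.0077)]
[np.float64(0.0206), np.float64(-0.01)]
[np.float64(0.0281), np.float64(-0.0114)]
[np.float64(0.0358), np.float64(-0.0116)]
from 272
[np.float64(0.0076), np.float64(0.0008)]
[np.float64(0.0151), np.float64(0.0027)]
[np.float64(0.0222), np.float64(0.0055)]
[np.float64(0.0288), np.float64(0.0094)]
[np.float64(0.0349), np.float64(0.0141)]
```

Request:
step_arm(
  commands=[
    {"travel":[-0.0045,0.0062,0],"turn":[0,0,0]},
    {"travel":[-0.0098,0.0117,0],"turn":[0,0,0]},
    {"travel":[-0.0159,0.0165,0],"turn":[0,0,0]},
    {"travel":[-0.0225,0.0203,0],"turn":[0,0,0]},
    {"travel":[-0.0296,0.0232,0],"turn":[0,0,0]},
  ],
)

```text
time: 12.2
position: [0.6271, 0.1822, 0.0879]
tool_rot: [2.414, 2.01, 0.003]
ft_force: [0.6, 3.1, 4.2]
grip_width: 0.256
grip_force: 50.0
```

```bash
python3 -c "
from h import *
phase()"
```

```text
t 12.2 theta cw deg 70.44 r mm 56.33 z 0.0879 Ftang(resist) 3.0 Frad 1.1 grip 0.256 50.0 rot err [ 0.9834 -0.1814] Fz 4.183169091148536
```

Request:
step_arm(
  commands=[
    {"travel":[-0.0074,0.0019,0],"turn":[0,0,0]},
    {"travel":[-0.0151,0.0027,0],"turn":[0,0,0]},
    {"travel":[-0.0227,0.0024,0],"turn":[0,0,0]},
    {"travel":[-0.0303,0.0011,0],"turn":[0,0,0]},
    {"travel":[-0.0376,-0.0013,0],"turn":[0,0,0]},
  ],
)

```text
time: 12.7
position: [0.6184, 0.1445, 0.0879]
tool_rot: [2.414, 2.008, 0.001]
ft_force: [2.4, 3.3, 4.7]
grip_width: 0.264
grip_force: 50.0
```

```bash
python3 -c "
from h import *
phase()"
```

```text
t 12.7 theta cw deg 111.18 r mm 55.0 z 0.0879 Ftang(resist) 4.1 Frad 0.3 grip 0.264 50.0 rot err [ 0.9833 -0.182 ] Fz 4.6983687443660695
```

Request:
step_arm(
  commands=[
    {"travel":[-0.0069,-0.0034,0],"turn":[0,0,0]},
    {"travel":[-0.0133,-0.0077,0],"turn":[0,0,0]},
    {"travel":[-0.019,-0.0128,0],"turn":[0,0,0]},
    {"travel":[-0.0239,-0.0187,0],"turn":[0,0,0]},
    {"travel":[-0.028,-0.0252,0],"turn":[0,0,0]},
  ],
)

```text
time: 13.2
position: [0.588, 0.1221, 0.0878]
tool_rot: [2.414, 2.009, 0.001]
ft_force: [2.8, 2.4, 5.3]
grip_width: 0.261
grip_force: 50.0
```

```bash
python3 -c "
from h import *
phase()"
```

```text
t 13.2 theta cw deg 151.83 r mm 53.78 z 0.0878 Ftang(resist) 3.4 Frad -1.4 grip 0.261 50.0 rot err [ 0.9833 -0.1818] Fz 5.2792796313130355
```

Request:
step_arm(
  commands=[
    {"travel":[-0.0031,-0.007,0],"turn":[0,0,0]},
    {"travel":[-0.0052,-0.0144,0],"turn":[0,0,0]},
    {"travel":[-0.0063,-0.022,0],"turn":[0,0,0]},
    {"travel":[-0.0063,-0.0297,0],"turn":[0,0,0]},
    {"travel":[-0.0052,-0.0373,0],"turn":[0,0,0]},
  ],
)

```text
time: 13.7
position: [0.5506, 0.1243, 0.0878]
tool_rot: [2.414, 2.009, 0.002]
ft_force: [5.5, 3.3, 4.1]
grip_width: 0.263
grip_force: 50.0
```

```bash
python3 -c "
from h import *
phase()"
```

```text
t 13.7 theta cw deg -167.19 r mm 53.24 z 0.0878 Ftang(resist) 3.7 Frad -5.2 grip 0.263 50.0 rot err [ 0.9834 -0.1815] Fz 4.095778904023058
```

Request:
step_arm(
  commands=[
    {"travel":[0.0021,-0.0074,0],"turn":[0,0,0]},
    {"travel":[0.0052,-0.0144,0],"turn":[0,0,0]},
    {"travel":[0.0093,-0.0209,0],"turn":[0,0,0]},
    {"travel":[0.0142,-0.0268,0],"turn":[0,0,0]},
    {"travel":[0.0199,-0.0319,0],"turn":[0,0,0]},
  ],
)

```text
time: 14.2
position: [0.524, 0.1488, 0.0878]
tool_rot: [2.412, 2.007, 0.003]
ft_force: [9.0, -0.4, 2.6]
grip_width: 0.261
grip_force: 50.0
```

```bash
python3 -c "
from h import *
phase()"
```

```text
t 14.2 theta cw deg -127.65 r mm 53.5 z 0.0878 Ftang(resist) 4.5 Frad -7.8 grip 0.261 50.0 rot err [ 0.9833 -0.1818] Fz 2.6447433942949856
```

Request:
step_arm(
  commands=[
    {"travel":[0.0064,-0.0043,0],"turn":[0,0,0]},
    {"travel":[0.0133,-0.0077,0],"turn":[0,0,0]},
    {"travel":[0.0206,-0.01,0],"turn":[0,0,0]},
    {"travel":[0.0281,-0.0114,0],"turn":[0,0,0]},
    {"travel":[0.0358,-0.0116,0],"turn":[0,0,0]},
  ],
)

```text
time: 14.7
position: [0.5181, 0.1837, 0.0876]
tool_rot: [2.413, 2.006, -0.004]
ft_force: [2.8, -3.0, 8.9]
grip_width: 0.263
grip_force: 50.0
```

```bash
python3 -c "
from h import *
phase()
for t in (272,304,319,329,334,339,344,349,354): print('from',t); rows(1 if t>310 else 6.4,th=np.radians(t))
rows(3,th=np.radians(304))"
```

```text
t 14.7 theta cw deg -89.39 r mm 54.43 z 0.0876 Ftang(resist) 2.4 Frad -3.4 grip 0.263 50.0 rot err [ 0.9831 -0.183 ] Fz 8.852716837009488
from 272
[np.float64(0.0061), np.float64(0.0006)]
[np.float64(0.0121), np.float64(0.0018)]
[np.float64(0.018), np.float64(0.0037)]
[np.float64(0.0236), np.float64(0.0062)]
[np.float64(0.0288), np.float64(0.0094)]
from 304
[np.float64(0.0049), np.float64(0.0037)]
[np.float64(0.0093), np.float64(0.0079)]
[np.float64(0.0133), np.float64(0.0127)]
[np.float64(0.0167), np.float64(0.0178)]
[np.float64(0.0195), np.float64(0.0232)]
from 319
[np.float64(0.0006), np.float64(0.0007)]
[np.float64(0.0012), np.float64(0.0015)]
[np.float64(0.0018), np.float64(0.0022)]
[np.float64(0.0024), np.float64(0.003)]
[np.float64(0.003), np.float64(0.0038)]
from 329
[np.float64(0.0005), np.float64(0.0008)]
[np.float64(0.001), np.float64(0.0017)]
[np.float64(0.0014), np.float64(0.0025)]
[np.float64(0.0019), np.float64(0.0034)]
[np.float64(0.0023), np.float64(0.0042)]
from 334
[np.float64(0.0004), np.float64(0.0009)]
[np.float64(0.0008), np.float64(0.0017)]
[np.float64(0.0012)
[... 462 characters left out ...]
.0009), np.float64(0.0037)]
[np.float64(0.0011), np.float64(0.0047)]
from 349
[np.float64(0.0002), np.float64(0.0009)]
[np.float64(0.0003), np.float64(0.0019)]
[np.float64(0.0005), np.float64(0.0028)]
[np.float64(0.0006), np.float64(0.0038)]
[np.float64(0.0007), np.float64(0.0047)]
from 354
[np.float64(0.0001), np.float64(0.001)]
[np.float64(0.0002), np.float64(0.0019)]
[np.float64(0.0002), np.float64(0.0029)]
[np.float64(0.0003), np.float64(0.0038)]
[np.float64(0.0003), np.float64(0.0048)]
[np.float64(0.0023), np.float64(0.0017)]
[np.float64(0.0046), np.float64(0.0035)]
[np.float64(0.0068), np.float64(0.0054)]
[np.float64(0.0088), np.float64(0.0074)]
[np.float64(0.0108), np.float64(0.0095)]
```

Request:
step_arm(
  commands=[
    {"travel":[0.0061,0.0006,0],"turn":[0,0,0]},
    {"travel":[0.0121,0.0018,0],"turn":[0,0,0]},
    {"travel":[0.018,0.0037,0],"turn":[0,0,0]},
    {"travel":[0.0236,0.0062,0],"turn":[0,0,0]},
    {"travel":[0.0288,0.0094,0],"turn":[0,0,0]},
  ],
)

```text
time: 15.2
position: [0.5307, 0.2108, 0.0875]
tool_rot: [2.415, 2.008, -0.009]
ft_force: [-2.6, -2.0, 11.5]
grip_width: 0.263
grip_force: 50.0
```

```bash
python3 -c "
from h import *
phase()"
```

```text
t 15.2 theta cw deg -57.8 r mm 55.45 z 0.0875 Ftang(resist) 3.3 Frad 0.5 grip 0.263 50.0 rot err [ 0.9832 -0.1825] Fz 11.52782886575017
```

Request:
step_arm(
  commands=[
    {"travel":[0.0023,0.0017,0],"turn":[0,0,0]},
    {"travel":[0.0046,0.0035,0],"turn":[0,0,0]},
    {"travel":[0.0068,0.0054,0],"turn":[0,0,0]},
    {"travel":[0.0088,0.0074,0],"turn":[0,0,0]},
    {"travel":[0.0108,0.0095,0],"turn":[0,0,0]},
  ],
)

```text
time: 15.7
position: [0.5414, 0.2204, 0.0875]
tool_rot: [-2.414, -2.008, 0.01]
ft_force: [-3.3, -1.2, 12.1]
grip_width: 0.261
grip_force: 50.0
```

```bash
python3 -c "
from h import *
phase()
rows(2,th=np.radians(319))"
```

```text
t 15.7 theta cw deg -42.99 r mm 55.95 z 0.0875 Ftang(resist) 3.4 Frad 0.8 grip 0.261 50.0 rot err [ 0.9833 -0.182 ] Fz 12.066757363351947
[np.float64(0.0012), np.float64(0.0015)]
[np.float64(0.0024), np.float64(0.003)]
[np.float64(0.0035), np.float64(0.0045)]
[np.float64(0.0046), np.float64(0.0061)]
[np.float64(0.0056), np.float64(0.0078)]
```

Request:
step_arm(
  commands=[
    {"travel":[0.0012,0.0015,0],"turn":[0,0,0]},
    {"travel":[0.0024,0.003,0],"turn":[0,0,0]},
    {"travel":[0.0035,0.0045,0],"turn":[0,0,0]},
    {"travel":[0.0046,0.0061,0],"turn":[0,0,0]},
    {"travel":[0.0056,0.0078,0],"turn":[0,0,0]},
  ],
)

```text
time: 16.2
position: [0.5498, 0.2251, 0.0876]
tool_rot: [-2.413, -2.008, 0.009]
ft_force: [-3.1, -1.1, 12.2]
grip_width: 0.265
grip_force: 50.0
```

```bash
python3 -c "
from h import *
phase()"
```

```text
t 16.2 theta cw deg -33.17 r mm 56.25 z 0.0876 Ftang(resist) 3.3 Frad 0.2 grip 0.265 50.0 rot err [ 0.9834 -0.1816] Fz 12.225540355596518
```

Request:
step_arm(
  commands=[
    {"travel":[0.0005,0.0008,0],"turn":[0,0,0]},
    {"travel":[0.001,0.0017,0],"turn":[0,0,0]},
    {"travel":[0.0014,0.0025,0],"turn":[0,0,0]},
    {"travel":[0.0019,0.0034,0],"turn":[0,0,0]},
    {"travel":[0.0023,0.0042,0],"turn":[0,0,0]},
  ],
)

```text
time: 16.7
position: [0.5542, 0.2269, 0.0875]
tool_rot: [-2.413, -2.008, 0.009]
ft_force: [-3.8, 1.1, 11.8]
grip_width: 0.261
grip_force: 50.0
```

```bash
python3 -c "
from h import *
phase()"
```

```text
t 16.7 theta cw deg -28.29 r mm 56.4 z 0.0875 Ftang(resist) 3.3 Frad 2.2 grip 0.261 50.0 rot err [ 0.9834 -0.1814] Fz 11.80229503114383
```

Request:
step_arm(
  commands=[
    {"travel":[0.0004,0.0009,0],"turn":[0,0,0]},
    {"travel":[0.0008,0.0017,0],"turn":[0,0,0]},
    {"travel":[0.0012,0.0026,0],"turn":[0,0,0]},
    {"travel":[0.0016,0.0035,0],"turn":[0,0,0]},
    {"travel":[0.0019,0.0044,0],"turn":[0,0,0]},
  ],
)

```text
time: 17.2
position: [0.5588, 0.2283, 0.0876]
tool_rot: [-2.412, -2.008, 0.009]
ft_force: [-4.0, 1.3, 11.0]
grip_width: 0.264
grip_force: 50.0
```

```bash
python3 -c "
from h import *
phase()"
```

```text
t 17.2 theta cw deg -23.42 r mm 56.54 z 0.0876 Ftang(resist) 3.6 Frad 2.2 grip 0.264 50.0 rot err [ 0.9834 -0.1812] Fz 11.023436179308383
```

Request:
step_arm(
  commands=[
    {"travel":[0.0003,0.0009,0],"turn":[0,0,0]},
    {"travel":[0.0007,0.0018,0],"turn":[0,0,0]},
    {"travel":[0.001,0.0027,0],"turn":[0,0,0]},
    {"travel":[0.0012,0.0036,0],"turn":[0,0,0]},
    {"travel":[0.0015,0.0046,0],"turn":[0,0,0]},
  ],
)

```text
time: 17.7
position: [0.5635, 0.2293, 0.0876]
tool_rot: [-2.412, -2.008, 0.008]
ft_force: [-4.2, 0.8, 10.6]
grip_width: 0.262
grip_force: 50.0
```

```bash
python3 -c "
from h import *
phase()"
```

```text
t 17.7 theta cw deg -18.57 r mm 56.62 z 0.0876 Ftang(resist) 4.0 Frad 1.4 grip 0.262 50.0 rot err [ 0.9835 -0.1811] Fz 10.577161267229314
```

Request:
step_arm(
  commands=[
    {"travel":[0.0003,0.0009,0],"turn":[0,0,0]},
    {"travel":[0.0005,0.0019,0],"turn":[0,0,0]},
    {"travel":[0.0007,0.0028,0],"turn":[0,0,0]},
    {"travel":[0.0009,0.0037,0],"turn":[0,0,0]},
    {"travel":[0.0011,0.0047,0],"turn":[0,0,0]},
  ],
)

```text
time: 18.2
position: [0.5683, 0.2299, 0.0876]
tool_rot: [-2.411, -2.009, 0.008]
ft_force: [-4.0, 1.7, 11.0]
grip_width: 0.264
grip_force: 50.0
```

```bash
python3 -c "
from h import *
phase()"
```

```text
t 18.2 theta cw deg -13.65 r mm 56.77 z 0.0876 Ftang(resist) 3.9 Frad 1.9 grip 0.264 50.0 rot err [ 0.9835 -0.1808] Fz 11.003706814719235
```

Request:
step_arm(
  commands=[
    {"travel":[0.0002,0.0009,0],"turn":[0,0,0]},
    {"travel":[0.0003,0.0019,0],"turn":[0,0,0]},
    {"travel":[0.0005,0.0028,0],"turn":[0,0,0]},
    {"travel":[0.0006,0.0038,0],"turn":[0,0,0]},
    {"travel":[0.0007,0.0047,0],"turn":[0,0,0]},
  ],
)

```text
time: 18.7
position: [0.573, 0.2301, 0.0876]
tool_rot: [-2.411, -2.008, 0.008]
ft_force: [-4.3, 1.7, 11.4]
grip_width: 0.263
grip_force: 50.0
```

```bash
python3 -c "
from h import *
phase()"
```

```text
t 18.7 theta cw deg -8.97 r mm 56.82 z 0.0876 Ftang(resist) 4.3 Frad 1.6 grip 0.263 50.0 rot err [ 0.9835 -0.1808] Fz 11.37511835605784
```

Request:
step_arm(
  commands=[
    {"travel":[0.0001,0.001,0],"turn":[0,0,0]},
    {"travel":[0.0002,0.0019,0],"turn":[0,0,0]},
    {"travel":[0.0002,0.0029,0],"turn":[0,0,0]},
    {"travel":[0.0003,0.0038,0],"turn":[0,0,0]},
    {"travel":[0.0003,0.0048,0],"turn":[0,0,0]},
  ],
)

```text
time: 19.2
position: [0.5758, 0.23, 0.0875]
tool_rot: [-2.408, -2.007, 0.012]
ft_force: [-9.7, 2.3, 15.0]
grip_width: 0.257
grip_force: 50.0
```

```bash
python3 -c "
from h import *
phase()"
```

```text
t 19.2 theta cw deg -6.15 r mm 56.9 z 0.0875 Ftang(resist) 9.9 Frad 1.6 grip 0.257 50.0 rot err [ 0.9836 -0.1801] Fz 15.023433408297699
```

Request:
step_arm(
  commands=[
    {"travel":[0,0.001,0],"turn":[0,0,0]},
    {"travel":[0,0.002,0],"turn":[0,0,0]},
    {"travel":[0,0.003,0],"turn":[0,0,0]},
    {"travel":[0,0.004,0],"turn":[0,0,0]},
    {"travel":[0,0.004,0],"turn":[0,0,0]},
  ],
)

```text
time: 19.7
position: [0.5779, 0.2299, 0.0873]
tool_rot: [-2.405, -2.006, 0.017]
ft_force: [-12.5, 2.5, 17.4]
grip_width: 0.264
grip_force: 50.0
```

```bash
python3 -c "
from h import *
phase()"
```

```text
t 19.7 theta cw deg -3.98 r mm 57.02 z 0.0873 Ftang(resist) 12.7 Frad 1.1 grip 0.264 50.0 rot err [ 0.9837 -0.1794] Fz 17.39903549466814
```

Request:
step_arm(
  commands=[
    {"travel":[0,0.001,0],"turn":[0,0,0]},
    {"travel":[0,0.002,0],"turn":[0,0,0]},
    {"travel":[0,0.003,0],"turn":[0,0,0]},
    {"travel":[0,0.0035,0],"turn":[0,0,0]},
    {"travel":[0,0.0035,0],"turn":[0,0,0]},
  ],
)

```text
time: 20.2
position: [0.5798, 0.2298, 0.0872]
tool_rot: [-2.403, -2.005, 0.02]
ft_force: [-16.0, 2.2, 20.5]
grip_width: 0.266
grip_force: 50.0
```

Request:
step_arm(
  commands=[
    {"travel":[0,0,0],"turn":[0,0,0]},
    {"travel":[0,0,0],"turn":[0,0,0]},
    {"travel":[0,0,0],"turn":[0,0,0]},
    {"travel":[0,0,0],"turn":[0,0,0]},
    {"travel":[0,0,0],"turn":[0,0,0]},
  ],
)

```text
time: 20.7
position: [0.5798, 0.2297, 0.0872]
tool_rot: [-2.403, -2.006, 0.02]
ft_force: [-16.4, 1.9, 20.1]
grip_width: 0.263
grip_force: 50.0
```

```bash
python3 -c "
from h import *
phase()
a=snap('wrist','pics/w6.png'); b=snap('scene','pics/s6.png')
L=cv2.resize(a[180:384],(512,204)); 
t=snap('top','pics/t6.png')
cv2.imwrite('pics/c6.png',cv2.cvtColor(np.vstack([cv2.resize(b[140:240,180:310],(780,600))[:300*2]]),cv2.COLOR_RGB2BGR))"
```

```text
t 20.7 theta cw deg -2.04 r mm 57.07 z 0.0872 Ftang(resist) 16.5 Frad -0.5 grip 0.263 50.0 rot err [ 0.9837 -0.1789] Fz 20.148442802869152
```

View pics/c6.png

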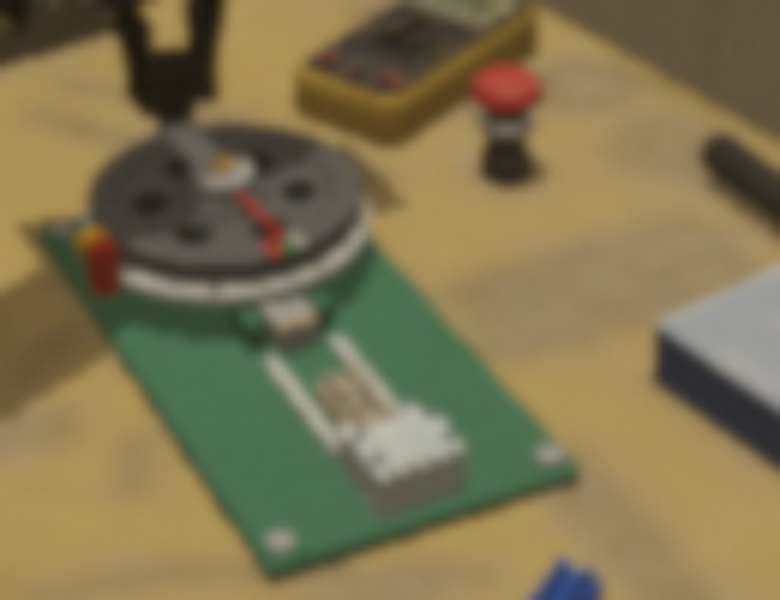

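The lug stands at the dog, the strip sits in the shroud, and the pointer is at the green marks. The tangential force of 16.5 N gives about 0.15 rad. I'm unloading gently before releasing.

Request:
step_arm(
  commands=[
    {"travel":[0,-0.002,0],"turn":[0,0,0]},
    {"travel":[0,-0.004,0],"turn":[0,0,0]},
    {"travel":[0,-0.006,0],"turn":[0,0,0]},
    {"travel":[0,-0.008,0],"turn":[0,0,0]},
    {"travel":[0,-0.01,0],"turn":[0,0,0]},
  ],
)

```text
time: 21.35
position: [0.5739, 0.2301, 0.0875]
tool_rot: [-2.409, -2.008, 0.011]
ft_force: [-6.7, 1.8, 12.6]
grip_width: 0.263
grip_force: 50.0
```

```bash
python3 -c "
from h import *
phase()"
```

```text
t 21.35 theta cw deg -8.05 r mm 56.86 z 0.0875 Ftang(resist) 6.8 Frad 1.5 grip 0.263 50.0 rot err [ 0.9836 -0.1802] Fz 12.575860718516626
```

Request:
step_arm(
  commands=[
    {"travel":[0,-0.0015,0],"turn":[0,0,0]},
    {"travel":[0,-0.003,0],"turn":[0,0,0]},
    {"travel":[0,-0.004,0],"turn":[0,0,0]},
    {"travel":[0,-0.005,0],"turn":[0,0,0]},
    {"travel":[0,-0.005,0],"turn":[0,0,0]},
  ],
)

```text
time: 21.85
position: [0.5713, 0.2301, 0.0877]
tool_rot: [-2.413, -2.009, 0.006]
ft_force: [-1.4, 0.7, 9.6]
grip_width: 0.263
grip_force: 50.0
```

```bash
python3 -c "
from h import *
phase()"
```

```text
t 21.85 theta cw deg -10.65 r mm 56.87 z 0.0877 Ftang(resist) 1.4 Frad 0.7 grip 0.263 50.0 rot err [ 0.9835 -0.1811] Fz 9.579905659713127
```

Request:
step_arm(
  commands=[
    {"travel":[0,0,0],"turn":[0,0,0]},
    {"travel":[0,0,0],"turn":[0,0,0]},
    {"travel":[0,0,0],"turn":[0,0,0]},
    {"travel":[0,0,0],"turn":[0,0,0]},
    {"travel":[0,0,0],"turn":[0,0,0]},
  ],
  gripper=0.65,
)

```text
time: 22.35
position: [0.5728, 0.2301, 0.087]
tool_rot: [-2.415, -2.009, 0.002]
ft_force: [-0.0, 0.4, -0.4]
grip_width: 0.611
grip_force: 0.0
```

Request:
step_arm(
  commands=[
    {"travel":[0,0,-0.02],"turn":[0,0,0]},
    {"travel":[0,0,-0.05],"turn":[0,0,0]},
    {"travel":[0,0,-0.09],"turn":[0,0,0]},
    {"travel":[-0.03,0,-0.11],"turn":[0,0,0]},
    {"travel":[-0.07,0,-0.11],"turn":[0,0,0]},
  ],
)

```text
time: 22.85
position: [0.5625, 0.1637, 0.201]
tool_rot: [2.409, 2.014, 0.01]
ft_force: [0.2, -1.7, 0.5]
grip_width: 0.647
grip_force: 0.0
```

Request:
step_arm(
  commands=[
    {"travel":[-0.03,0,0],"turn":[0,0,0]},
    {"travel":[-0.06,0,0],"turn":[0,0,0]},
    {"travel":[-0.08,0,0],"turn":[0,0,0]},
    {"travel":[-0.08,0,0],"turn":[0,0,0]},
    {"travel":[-0.08,0,0],"turn":[0,0,0]},
  ],
)

```text
time: 23.35
position: [0.5463, 0.0839, 0.1976]
tool_rot: [-2.414, -2.009, -0.001]
ft_force: [-0.4, 0.1, -0.7]
grip_width: 0.652
grip_force: 0.0
```

```bash
python3 -c "
from h import *
print(ctrl.get_state()['position'])
snap('wrist','pics/w7.png'); snap('top','pics/t7.png')"
```

```text
[0.54627135 0.08390435 0.19760058]
```

View pics/w7.png

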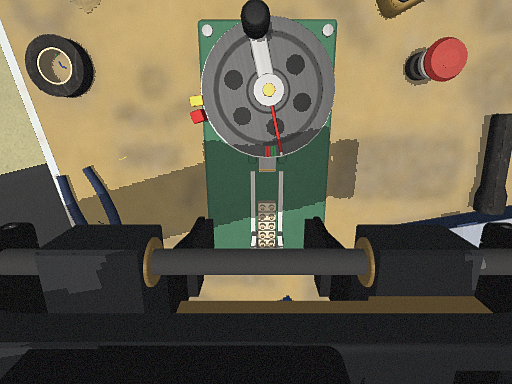

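The lug (196,101) rests against the dog (197,117), the ram is home at row ~165, and the strip's near end is at row ~200 with its far part in the shroud. The knob is free. Handing in.

```bash
python3 -c "
from bench import ctrl
print(ctrl.close_job())"
```

```text
the job is handed in; nothing more can be done
None
```

The job is handed in: the ram pushed the strip into the shroud and drew back, and the turn ended with the lug at the dog. There I pressed to 16.5 N at the knob (about 0.15 rad, mid-green, worked out from force as the picture was too blurred), then released it; no verdict came back.

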